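# Open the pasta machine's rollers: free the ratchet pawl and push the gap lever down

## Robot

A 6-joint arm with a two-finger parallel gripper is mounted at the origin on the work surface. World frame = base frame: x ahead of the robot, y to its left, z up, the work surface at z = 0. Lengths are in mm, angles in rad, forces in N, time in s.
With the tool pointing down it reaches from about 300 to 775 mm from the base axis. Payload 14.6 kg.
Tool frame: the origin (TCP) lies at the very end of the fingers, on their centre line; the grasp point (between the pads) lies 19 mm behind it (grip_point_offset is the distance from the TCP to the grasp point, in mm); z points along the fingers, y is the line along which they close (so a half turn about z gives the same grasp; the last joint's range is limited). The gripper opens to 94 mm and grips with 3 to 60 N. Pads are 16 mm wide; open, the fingers measure 119 mm over their backs; the gripper's body (75 mm by 177 mm) begins 78 mm behind the grasp point.
Start: joints at [-1.182, 0.3, 1.521, -0, 1.321, -0.067], TCP at [242.091, -493.843, 205.446] pointing down, gripper open.
Joint ranges: [-3.03, 3.03], [-0.79, 2.21], [0.23, 2.52], [-1.04, 4.18], [0, 3.07], [-2.55, 2.55]. Speed limits (rad/s): [2.22, 2.22, 2.57, 3.14, 3.14, 3.14].

## Interface

Orientations are given as [roll, pitch, yaw] about the fixed x, y, z axes, in that order (R = Rz(yaw) Ry(pitch) Rx(roll)).
In Python, from cell import read_state, camera, camera_info, sign_off, grip_point_offset gives the robot as it stands.
- The arm moves only by the shell command python3 -m handwheel 'ROWS' [FORCE]. ROWS is text: rows parted by semicolons, each of 5 numbers parted by spaces: the shift along the world's x, y, z in units of 40 mm (1.0 is 40 mm), then the turn about the world's z in units of 5 degrees (1.0 is 5 degrees), then the closure, from 0 (fully open) to 1 (shut). In form: dx dy dz yaw gripper; .... A call has 1 to 12 rows; each row shifts and turns the commanded pose from where the row before left it; what a row does not reach is not made up. A row lasts 1/12 s, in which the tool goes at most 41.7 mm and 7.16 degrees, less where a joint would pass 70% of its speed; a pose out of reach is approached as far as the arm can. A call is refused whole if a number of a shift passes 1 or a number of a turn 1, either way. A call with a gripper value outside its range is refused whole. The fingers move at their own pace and stop on an object; FORCE is the grip in N (left out, the last holds). Time passes only in rows, so rows that do not move let the fingers close. It gives the time, the measured TCP pose, the force, the opening and the grip force at its end, in the units of the state.
- read_state(): the state, without advancing time (a new reading comes with each control period).
- camera(name): name is "side" or "top"; returns (picture, depth): 400x640x3 uint8, red, green, blue; 400x640 float32, mm along the optical axis (not along the pixel's ray), 0 where there is no reading.
- camera_info(name): a dict with "intrinsics" (3x3 intrinsics, pixels), "k1" (the pictures are not rectified: a ray, as slopes to the right and down, at radius r is drawn at 1 + k1 r^2 times it, then the intrinsics apply), "world_from_camera" (4x4, takes a point from camera to world coordinates). Camera axes: x right, y down, z forward; pixel columns grow to the right and rows downward; lengths in mm; the calibration is good to about 2 mm. A picture is of the moment at which its call begins. camera_info takes no time and is no camera call.
- sign_off(): hands the job in; it is judged then, once.
The state is a dict: "clock": time; "joints": joint angles; "qd": joint speeds; "effort": joint torques, N m; "eef_pos": TCP position; "eef_rot": TCP orientation; "wrist_force": force on the tool from outside, world axes, zero at the start; "moment": the same for the moment, N m; "finger_gap": finger opening in mm; "finger_force": force on a finger pad.
Only numpy, scipy, OpenCV 4.12 (cv2) and the standard library are available. Lean on these libraries where they do the work, as an engineer would, in place of code of your own. Each camera call takes 0.05 s, during which the arm holds its last target. There are 200 camera calls.

## Task

Open the rollers of the pasta machine to their widest for the first pass: with the fingertips press the thumb plate on the gap lever so that the pawl comes clear of the toothed quadrant, and, keeping it pressed, push the lever down past the teeth to its bottom stop, without forcing or slamming it. Then let go, so that the pawl springs back in behind the last tooth. Only press: do not grip the lever or lift it, and leave everything else on the bench where it stands.

Things in the scene. Friction and masses are not known exactly. Their poses are not given: they have to be found in the camera images.
- machine: hand-cranked pasta sheeter fixed to the table: white cheeks, steel rollers between; 240 mm high. Origin: centre of underside; z up, x along the rollers. Gap lever just outside the +x cheek, pointing to +y (operator's side); crank on the -x cheek. Cheeks span x -110..110, y -100..100 mm; toothed quadrant (radius 90 mm about the lever's hinge) x 113..121, y to 160 mm.
- lever_hinge (a point): point on the gap lever's hinge axis in the lever's own plane, 128 mm along x, 70 mm along y and 150 mm up from the machine's origin. The axis is parallel to the machine's x; the point's axes are the machine's.
- gap_lever (a joint): lever, rad: 0 highest (28 deg above level), grows as pushed down, 0.838 at the bottom stop (20 deg below level). Stays where left; about 6 N at the thumb plate pushes it down, only with the pawl clear: else the next of five teeth (9 deg apart) blocks it. Upward it clicks past them.
- pawl (a joint): sprung ratchet pawl on the lever, rad: 0 fully in between the teeth (up to 0.2 while it rests on a tooth's slope), clear of all teeth above 0.2, stop at 0.30. Pressing its thumb plate towards the arm frees it (2 N to start, 3 N at the stop); it springs back when let go. It turns on a pin 86 mm out along the arm's centre line; the plate's centre sinks 16 mm up to the stop.
- thumb_plate (a point): centre of the upper face of the pawl's thumb plate: ribbed dark steel, 36 mm wide (machine's x), 40 mm long (along the arm), over the arm between quadrant and grip, with a lip 3 mm high at its outer end. With the pawl at 0 it lies 142 mm out along the arm from the hinge and 32 mm above its centre line. The point's y runs along the plate away from the hinge, z out of its face.
- grip (a point): centre of the lever's black grip, 201 mm from the hinge; the grip is 70 mm long and 25 mm thick, at the end of a flat steel arm 22 mm deep and 8 mm thick
- board: cream cutting board, fixed, 300 x 300 x 20 mm
- dredger: aluminium flour dredger, 72 mm across, 94 mm high
- ravioli_wheel: brass ravioli wheel with a wooden handle, lying, 150 mm long, 44 mm high
- scraper: flat steel dough scraper with a white grip, 110 x 105 mm, 18 mm high
- rolling_pin: wooden rolling pin, 320 mm long, 44 mm thick; its origin lies under its middle as built and turns with it
- artichoke0: dark artichoke on the board, about 75 mm across and 77 mm high
- artichoke1: a second such artichoke on the board
- peeled_heart: peeled artichoke heart on the board, 50 mm across, 26 mm high

How it is judged (in metres and radians):
On the way, in this order (a step that is already met when the one before it is completed fails the run):
1. the thumb plate is pressed and the pawl is clear of the teeth (over 0.21 rad) while the lever is still where it stood (its grip within 40 mm) (value of joint pawl above 0.21 rad and distance of grip from where it was at the start of the episode below 0.04 m and contact force between the fingers and pawl above 0.5 N), for 0.05 s.
2. the lever has been pushed down to its bottom stop (over 0.79 of 0.838 rad) (value of joint gap_lever above 0.79 rad), for 0.1 s.
At the end, for the whole second after the job is handed in: the gap lever rests at its bottom stop (over 0.79 rad of 0.838), the pawl is let go and sprung fully in (under 0.05 rad), and every loose thing is within 30 mm of where it stood (value of joint gap_lever above 0.79 rad and value of joint pawl below 0.05 rad and velocity of joint gap_lever below 0.05 rad/s and distance of each of dredger, ravioli_wheel, scraper, rolling_pin, artichoke0, artichoke1, peeled_heart from where it was at the start of the episode below 0.03 m); the robot touches nothing.
It fails at once if the machine or its lever is forced or slammed: the fingers press on it with more than 70 N (contact force between the fingers and machine above 70 N).
It fails at once if the lever is slammed down, faster than 3 rad/s (velocity of joint gap_lever above 3 rad/s).
It fails at once if the lever is lifted, by a tooth or more or to its top (value of joint gap_lever below 0.02 rad or (distance of grip from where it was at the start of the episode above 0.03 m and value of joint gap_lever below 0.19 rad)).
It fails at once if a loose thing on the bench is lifted or pushed more than 30 mm from its place (distance of any of dredger, ravioli_wheel, scraper, rolling_pin, artichoke0, artichoke1, peeled_heart from where it was at the start of the episode above 0.03 m).
It also fails if it takes over 38 s, if anything falls off the work surface, if the arm or the gripper's body presses on something with over 40 N, if the wrist force passes 120 N, or if a joint passes its speed limit or range.

## Working session

There is one attempt and no reset: what is moved stays moved. The work goes in short steps, Python scripts to look and compute and a shell command to move; the robot and the scene stay as the last step left them, time stands still between calls to the robot, and variables do not carry over. Pictures are saved under pics/ and viewed, at most 10 in all, crops included, and the job is handed in when it is done.

```bash
mkdir -p pics
cat > h.py <<'E'
import numpy as np, cv2
from cell import *
def snap(n):
    im,d=camera(n); np.savez(f'pics/{n}.npz',im=im,d=d); return im,d
def px2w(n,u,v,d):
    ci=camera_info(n);K=np.array(ci["intrinsics"]);k=ci["k1"]
    a=np.array([(u-K[0,2])/K[0,0],(v-K[1,2])/K[1,1]]);s=a.copy()
    for _ in range(20): s=a/(1+k*(s@s))
    return (np.array(ci["world_from_camera"])@np.array([s[0]*d,s[1]*d,d,1]))[:3]
def w2px(n,p):
    ci=camera_info(n);K=np.array(ci["intrinsics"]);k=ci["k1"]
    c=np.linalg.inv(np.array(ci["world_from_camera"]))@np.append(p,1);s=c[:2]/c[2];s=s*(1+k*(s@s))
    return K[:2,:2]@s+K[:2,2]
E
python3 - <<'E'
from h import *
for n in("side","top"):
    im,d=snap(n);cv2.imwrite(f'pics/{n}0.png',im[:,:,::-1])
    print(n,camera_info(n))
print(read_state())
E
```

```text
side {'intrinsics': array([[490.0558114 ,   0.        , 319.28531329],
       [  0.        , 490.0558114 , 204.22460351],
       [  0.        ,   0.        ,   1.        ]]), 'k1': -0.1349282749616267, 'world_from_camera': array([[-9.61402392e-01, -1.86639898e-01,  2.02165746e-01,
         3.08935894e+02],
       [-2.74468030e-01,  7.02097085e-01, -6.57059346e-01,
         9.17960920e+02],
       [-1.93064916e-02, -6.87186461e-01, -7.26224502e-01,
         1.07491435e+03],
       [ 0.00000000e+00,  0.00000000e+00,  0.00000000e+00,
         1.00000000e+00]])}
top {'intrinsics': array([[457.87152652,   0.        , 319.41476161],
       [  0.        , 457.87152652, 204.69942072],
       [  0.        ,   0.        ,   1.        ]]), 'k1': -0.12226556468191448, 'world_from_camera': array([[-1.17910889e-02, -9.88264954e-01,  1.52293634e-01,
         3.39851499e+02],
       [-9.99896421e-01,  1.29102333e-02,  6.36181212e-03,
         1.02757226e+02],
       [-8.25330232e-03, -1.52202847e-01, -9.88314816e-01,
         1.51946083e+03],
       [ 0.00000000e+00,  0.00000000e+00,  0.00000000e+00,
         1.00000000e+00]])}
{'clock': 0.1, 'joints': array([-1.18161238e+00,  3.00432243e-01,  1.52150619e+00, -2.00839241e-05,
        1.32071014e+00, -6.66240787e-02]), 'qd': array([-0.00156219, -0.00136503, -0.00205505, -0.00040351, -0.00089324,
       -0.00095005]), 'effort': array([ 3.32320442e-04, -5.32647943e+01, -3.53284121e+01,  7.08558387e-02,
        2.34676333e-02, -6.13867860e-05]), 'eef_pos': array([ 241.99509256, -493.64043897,  204.93932812]), 'eef_rot': array([-3.14053778e+00, -5.08868011e-05,  4.55812978e-01]), 'wrist_force': array([1.59242199, 1.08189195, 0.55467836]), 'moment': array([ 0.01395394, -0.00074006,  0.04160095]), 'finger_force': 0.0, 'finger_gap': 93.84757382342721}
```

View pics/side0.png

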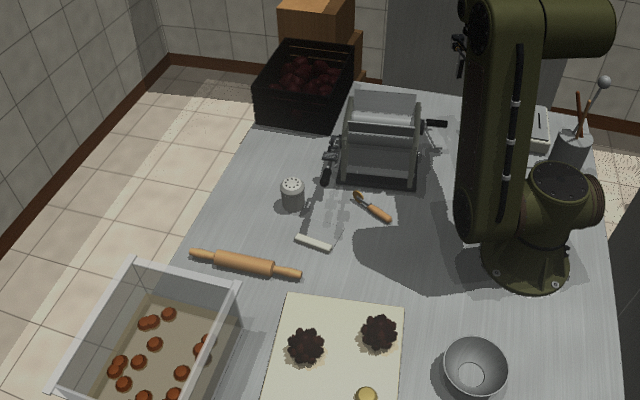

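View pics/top0.png

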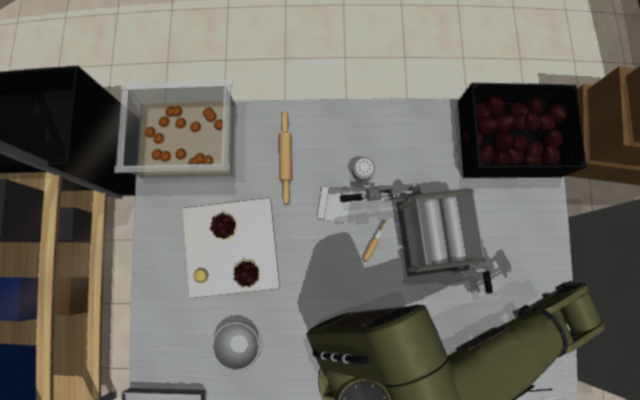

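The side view shows the machine at about (385,140), with the lever grip at about (327,172). In the top view the machine is at about (440,230) and the lever runs left to its grip at (352,197). The dredger is close by at (363,168). Next I'll enlarge both.

Run:
```python
from h import *
t=np.load('pics/top.npz')['im'][150:300,325:525];s=np.load('pics/side.npz')['im'][75:225,270:470]
cv2.imwrite('pics/c_top.png',cv2.resize(t[:,:,::-1],None,fx=4,fy=4,interpolation=cv2.INTER_CUBIC))
cv2.imwrite('pics/c_side.png',cv2.resize(s[:,:,::-1],None,fx=4,fy=4,interpolation=cv2.INTER_CUBIC))
```

```text
(no output)
```

View pics/c_top.png

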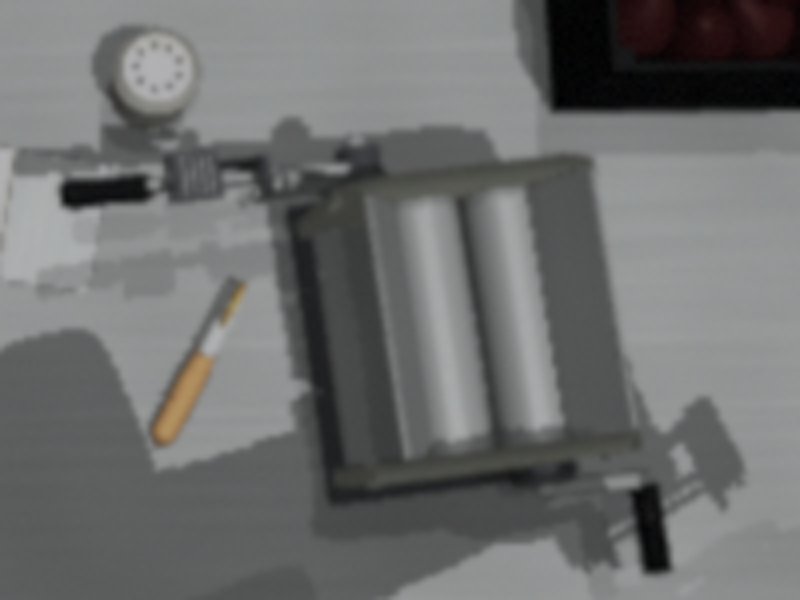

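View pics/c_side.png

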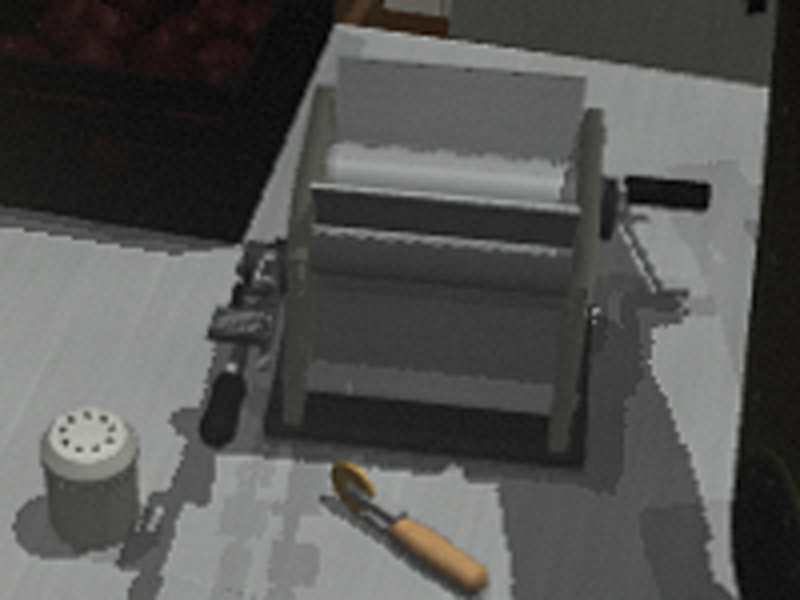

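The top crop shows the plate at full pixel (373,194), the grip at (351,197) and the +x cheek's top edge from about (402,204) to (472,190). The side crop shows the plate at (329.5,156) and the grip at (326,177).

Run:
```python
from h import *
np.set_printoptions(precision=1,suppress=True)
def P(n,u,v,r=1):
    D=np.load(f'pics/{n}.npz')['d'];u0,v0=round(u),round(v)
    z=D[v0-r:v0+r+1,u0-r:u0+r+1]; m=np.median(z[z>0]); return px2w(n,u,v,m),z.min(),z.max()
for n,l,u,v in [("top","plate",373.2,193.7),("top","plateR",379,193),("top","plateL",368.5,194.5),("top","grip",351,197.5),("top","gripL",343,197.8),("top","gripR",360.5,196.8),
 ("side","plate",329.5,156),("side","grip",325.7,177),
 ("top","ch+ L",410,201),("top","ch+ M",430,196.5),("top","ch+ R",465,191),("top","ch- L",415,269),("top","ch- R",480,260),("top","dredger",364,167),("top","pl-x",380,197.8),("top","pl+x",378,189)]:
    print(n,l,*P(n,u,v))
# colour-classify grip points both cams
for n,(u0,u1,v0,v1) in {"top":(338,365,190,203),"side":(318,333,166,188)}.items():
    f=np.load(f'pics/{n}.npz');im,D=f['im'],f['d'];Q=[]
    for v in range(v0,v1):
        for u in range(u0,u1):
            if im[v,u].max()<30 and D[v,u]>0: Q.append(px2w(n,u,v,D[v,u]))
    Q=np.array(Q);Q=Q[Q[:,2]>70]; c=np.median(Q,0);w=np.linalg.svd(Q-Q.mean(0),full_matrices=False)[2][0]
    print(n,'grip',len(Q),c,w*np.sign(w[1]),Q.min(0),Q.max(0))
```

```text
top plate [572.3 -45.8 207.8] 0.0 1333.9564
top plateR [574.6 -63.1 205.4] 1330.1938 1542.5289
top plateL [569.3 -31.5 212.3] 1319.5875 1328.0364
top grip [563.6  18.6 198.1] 1338.1705 1344.1122
top gripL [561.9  42.3 204.5] 1327.7025 1335.7001
top gripR [566.1  -9.7 193.2] 1340.5872 1348.9255
side plate [572.2 -43.2 209.7] 1306.2324 1320.142
side grip [562.8  29.7 201.2] 1264.2654 1271.4753
top ch+ L [ 554.2 -158.4  178.2] 1342.9419 1377.8529
top ch+ M [ 560.5 -210.1  216.6] 1315.2336 1325.9669
top ch+ R [ 575.6 -314.7  216.6] 1315.5745 1325.1357
top ch- L [ 353.4 -173.5  137.4] 1352.6888 1386.3542
top ch- R [ 374.3 -349.2  211.4] 1288.2776 1305.4264
top dredger [680.1 -32.1  91.6] 1456.6528 1465.3827
top pl-x [560.7 -65.8 203.4] 1330.6807 1542.5874
top pl+x [586.8 -60.7 203.9] 0.0 1341.8248
top grip 88 [562.9  21.4 198.7] [-0.1  1.   0.2] [555.8  -8.3 188.4] [571.8  48.3 209.2]
side grip 14 [569.5  12.7 195.3] [-0.1  1.   0.1] [554.2  -5.5 188.5] [577.2  52.4 201.8]
```

The machine is yawed about 8.2° and the lever sits about 10.7° above level. The hinge is near (591,-178,150). I'll travel high over the machine, closing the fingers and turning so that they close along the machine's x.

```bash
python3 -m handwheel '0 0 1 0 0;0 0 1 0 0.5;0 0 1 0 1;0.55 0.75 0 1 1;0.55 0.75 0 1 1;0.55 0.75 0 1 1;0.55 0.75 0 1 1;0.55 0.75 0 1 1;0.55 0.75 0 1 1;0.55 0.75 0 1 1;0.55 0.75 0 1 1;0.55 0.75 0 1 1' 20
cat > traj.py <<'E'
import numpy as np
H=np.array([591,-178,150.]);yaw=np.radians(8.2);ey=np.array([-np.sin(yaw),np.cos(yaw),0])
def R(a): return np.array([[np.cos(a),-np.sin(a)],[np.sin(a),np.cos(a)]])
def tcp(a,p,s=-4,half=8):
    """TCP in world for lever angle a above level, pawl p, lower contact corner at plate coordinate s"""
    t=a-p; out=1 if t>0 else -1
    if out>0: s+=2*half   # outer corner touches
    c=R(a)@(np.array([86,0])+R(-p)@np.array([56+s,32])); c=c+[-out*half,0]
    return H+c[0]*ey+[0,0,c[1]]
if __name__=="__main__":
    np.set_printoptions(precision=1,suppress=True)
    print('touch',tcp(np.radians(10.7),0))
    for d in (10.7,5,0,-5,-10,-15,-20): print(d,tcp(np.radians(d),.3))
E
python3 traj.py
```

```text
clock: 1.1
eef_pos: [440.7, -222.1, 325.3]
eef_rot: [-3.141, -0.0, 1.245]
wrist_force: [0.4, 0.4, 0.1]
finger_gap: 24.3
finger_force: 0.0
touch [571.4 -42.  210. ]
10.7 [569.9 -31.7 191.9]
5 [569.4 -28.3 177.8]
0 [569.2 -26.4 165.2]
-5 [569.  -25.7 152.5]
-10 [569.1 -26.  139.8]
-15 [569.3 -27.4 127.1]
-20 [569.7 -29.9 114.6]
```

```bash
python3 -m handwheel '0.54 0.76 0 0.9 1;0.54 0.76 0 0.9 1;0.54 0.76 0 0.9 1;0.54 0.76 0 0.9 1;0.54 0.76 0 0.9 1;0.54 0.76 0 0.9 1;0 0 -0.9 0 1;0 0 -0.9 0 1;0 0 0 0 1;0 0 0 0 1'
python3 - <<'E'
from h import *
im,d=snap("side");cv2.imwrite('pics/s1.png',cv2.resize(im[75:225,250:450,::-1],None,fx=4,fy=4,interpolation=cv2.INTER_CUBIC))
E
```

```text
clock: 1.93
eef_pos: [569.2, -41.4, 252.9]
eef_rot: [-3.139, -0.001, 1.712]
wrist_force: [-0.4, -0.6, 0.6]
finger_gap: 0.7
finger_force: 0.0
```

View pics/s1.png

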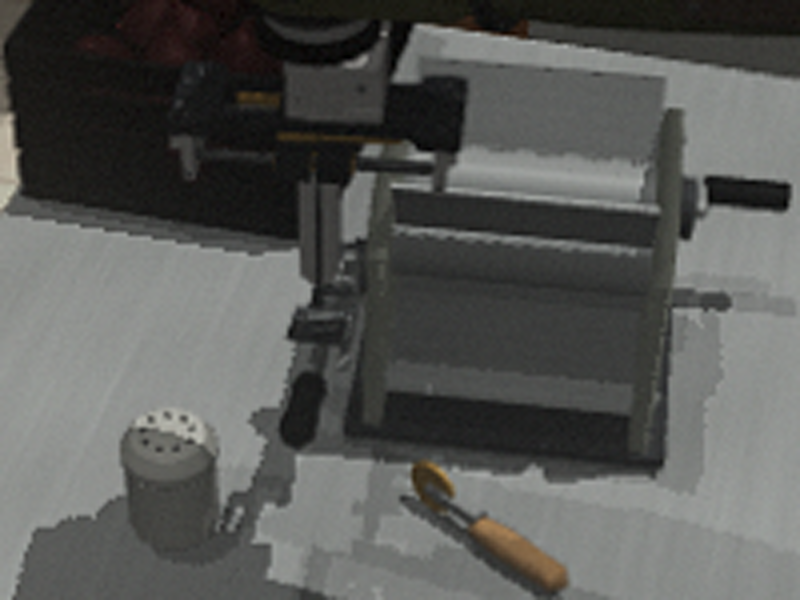

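The fingertips, at crop (320,280), are in line above the thumb plate at (318,325). I'll descend and touch gently.

```bash
python3 -m handwheel '0.05 0 -0.4 0 1;0 0 -0.4 0 1;0 0 -0.1 0 1;0 0 -0.1 0 1;0 0 -0.1 0 1;0 0 0 0 1'
```

```text
clock: 2.48
eef_pos: [572.1, -41.6, 210.4]
eef_rot: [3.14, 0.0, 1.712]
wrist_force: [1.1, 1.0, 1.1]
finger_gap: 0.8
finger_force: 0.7
```

```bash
python3 -m handwheel '0 0.05 -0.1 0 1;0 0.05 -0.1 0 1;0 0.05 -0.1 0 1;0 0.05 -0.05 0 1;0 0 0 0 1'; python3 -m handwheel '0 0 -0.05 0 1;0 0 0 0 1'
```

```text
clock: 2.9
eef_pos: [571.6, -33.2, 195.0]
eef_rot: [-3.141, 0.0, 1.713]
wrist_force: [0.5, -0.8, 2.8]
finger_gap: 0.4
finger_force: 1.3
clock: 3.07
eef_pos: [571.8, -33.1, 193.4]
eef_rot: [3.141, -0.001, 1.713]
wrist_force: [0.6, 2.8, 3.7]
finger_gap: 0.9
finger_force: 2.1
```

```bash
python3 -m handwheel '0 0.02 -0.05 0 1;0 0 0 0 1'; python3 -m handwheel '0 0 -0.05 0 1;0 0 0 0 1';  python3 -m handwheel '0 0.02 -0.05 0 1;0 0 0 0 1'
```

```text
clock: 3.23
eef_pos: [571.8, -32.5, 191.7]
eef_rot: [3.141, -0.0, 1.713]
wrist_force: [-1.9, 3.2, 6.4]
finger_gap: 0.6
finger_force: 3.3
clock: 3.4
eef_pos: [571.8, -32.1, 189.9]
eef_rot: [3.141, -0.001, 1.713]
wrist_force: [-1.3, 4.8, 8.6]
finger_gap: 0.2
finger_force: 4.3
clock: 3.57
eef_pos: [571.7, -31.5, 187.8]
eef_rot: [3.141, -0.0, 1.713]
wrist_force: [-1.7, 4.0, 8.2]
finger_gap: 0.4
finger_force: 4.1
```

The force levelled off at about 8 N, so the pawl is at its stop and the lever is moving. I'll follow the arc down.

```bash
python3 -m handwheel '0 0.02 -0.1 0 1;0 0.02 -0.1 0 1;0 0.02 -0.1 0 1;0 0.02 -0.1 0 1'; python3 -m handwheel '0 0.01 -0.1 0 1;0 0.01 -0.1 0 1;0 0 -0.1 0 1;0 0 -0.1 0 1;0 0 0 0 1'
```

```text
clock: 3.9
eef_pos: [571.6, -28.2, 171.8]
eef_rot: [3.141, -0.001, 1.713]
wrist_force: [-4.5, 4.5, 8.1]
finger_gap: 0.1
finger_force: 4.6
clock: 4.32
eef_pos: [571.3, -26.9, 155.0]
eef_rot: [-3.141, -0.002, 1.713]
wrist_force: [-2.9, 6.7, 5.1]
finger_gap: 0.4
finger_force: 3.6
```

```bash
python3 -m handwheel '0 0 -0.1 0 1;0 0 -0.1 0 1;0 0 -0.1 0 1;0 0 -0.1 0 1;0 0 0 0 1'; python3 -m handwheel '0 -0.01 -0.1 0 1;0 -0.01 -0.1 0 1;0 -0.02 -0.1 0 1;0 -0.02 -0.1 0 1;0 0 0 0 1'
```

```text
clock: 4.73
eef_pos: [571.3, -27.2, 138.9]
eef_rot: [-3.141, -0.001, 1.713]
wrist_force: [-2.8, 5.1, 4.4]
finger_gap: 0.6
finger_force: 3.3
clock: 5.15
eef_pos: [571.4, -29.4, 122.8]
eef_rot: [-3.141, -0.002, 1.713]
wrist_force: [-1.2, 7.1, 3.4]
finger_gap: 0.4
finger_force: 3.5
```

```bash
python3 -m handwheel '0 -0.02 -0.05 0 1;0 -0.02 -0.05 0 1;0 0 0 0 1'; python3 -m handwheel '0 -0.01 -0.05 0 1;0 -0.01 -0.05 0 1;0 0 0 0 1';python3 -m handwheel '0 0 -0.05 0 1;0 0 0 0 1'
```

```text
clock: 5.4
eef_pos: [571.5, -30.5, 119.1]
eef_rot: [-3.141, -0.003, 1.713]
wrist_force: [-1.6, 10.9, 3.1]
finger_gap: 0.4
finger_force: 4.8
clock: 5.65
eef_pos: [571.5, -31.3, 115.1]
eef_rot: [-3.141, -0.002, 1.713]
wrist_force: [-1.1, 11.0, 4.0]
finger_gap: 0.6
finger_force: 4.7
clock: 5.82
eef_pos: [571.8, -31.4, 113.8]
eef_rot: [3.141, -0.002, 1.713]
wrist_force: [-2.5, 10.6, 7.9]
finger_gap: 0.3
finger_force: 6.7
```

```bash
python3 -m handwheel '0 0 -0.05 0 1;0 0 0 0 1'; python3 -m handwheel '0 0 -0.05 0 1;0 0 0 0 1'
python3 - <<'E'
from h import *
im,d=snap("side");cv2.imwrite('pics/s2.png',cv2.resize(im[75:225,250:450,::-1],None,fx=4,fy=4,interpolation=cv2.INTER_CUBIC))
E
```

```text
clock: 5.98
eef_pos: [572.1, -31.5, 112.9]
eef_rot: [3.14, -0.001, 1.713]
wrist_force: [-6.6, 11.0, 18.6]
finger_gap: 0.7
finger_force: 10.9
clock: 6.15
eef_pos: [572.5, -31.5, 112.1]
eef_rot: [3.138, -0.001, 1.713]
wrist_force: [-10.3, 11.2, 29.1]
finger_gap: 0.3
finger_force: 15.2
```

View pics/s2.png

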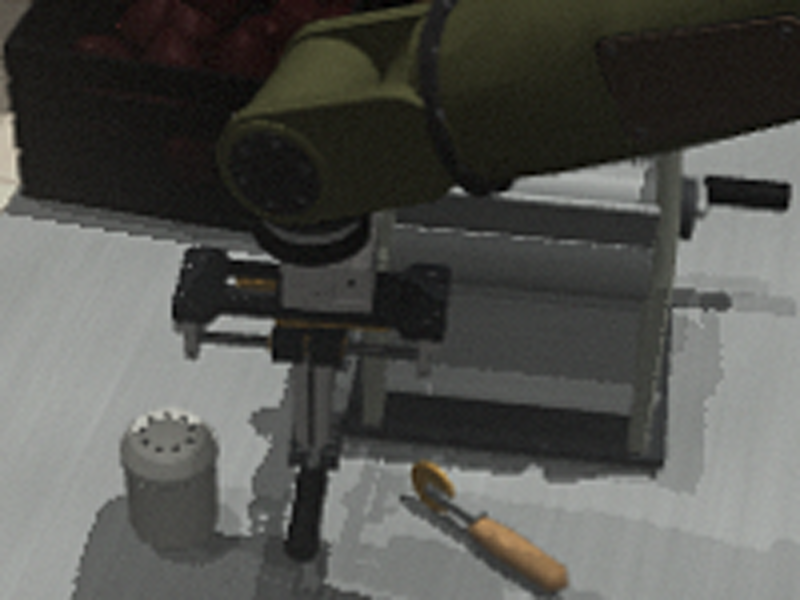

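The lever is down: the grip is at crop (303,515) and the force rises stiffly at the stop. I'll release by easing up and back along the plate's own path.

```bash
python3 -m handwheel '0 0 0.1 0 1;0 -0.03 0.1 0 1;0 -0.05 0.15 0 1;0 -0.05 0.15 0 1;0 -0.05 0.15 0 1;0 0 0.2 0 1;0 0 0.3 0 1;0 0 0.5 0 1'; python3 -m handwheel '0 0 1 0 1;0 0 1 0 1;0 0 1 0 1;0 0 1 0 1;-0.8 -0.4 0 0 1;-0.8 -0.4 0 0 1;-0.8 -0.4 0 0 1;-0.8 -0.4 0 0 1;0 0 0 0 1;0 0 0 0 1'
python3 - <<'E'
from h import *
from traj import H,ey,R
np.set_printoptions(precision=1,suppress=True)
a=np.radians(-20)
for n in("side","top"):
    im,d=snap(n)
    for p,l in (((142,32),'plate0'),((201,12.5),'grip top')):
        c=R(a)@np.array(p);w=H+c[0]*ey+[0,0,c[1]];u=w2px(n,w);i=np.round(u).astype(int)
        z=d[i[1]-1:i[1]+2,i[0]-1:i[0]+2];print(n,l,w,u,'meas',px2w(n,*u,np.median(z)))
    s=(slice(75,225),slice(250,450)) if n=="side" else (slice(150,250),slice(325,458))
    cv2.imwrite(f'pics/f_{n}.png',cv2.resize(im[s][:,:,::-1],None,fx=4,fy=4,interpolation=cv2.INTER_CUBIC))
E
```

```text
clock: 6.87
eef_pos: [570.9, -40.0, 174.9]
eef_rot: [-3.139, -0.0, 1.712]
wrist_force: [-0.7, -0.5, 0.6]
finger_gap: 0.4
finger_force: 0.0
clock: 7.7
eef_pos: [442.9, -104.5, 336.6]
eef_rot: [3.14, 0.001, 1.71]
wrist_force: [0.3, -0.1, 0.2]
finger_gap: 0.4
finger_force: 0.0
side plate0 [570.4 -35.1 131.5] [329.5 179.2] meas [570.8 -36.5 130.1]
side grip top [563.5  13.2  93. ] [327.4 201.3] meas [564.1  10.9  90.5]
top plate0 [570.4 -35.1 131.5] [367.1 198.7] meas [570.3 -35.1 131.9]
top grip top [563.5  13.2  93. ] [350.7 203.1] meas [563.9  13.   90.4]
```

View pics/f_side.png

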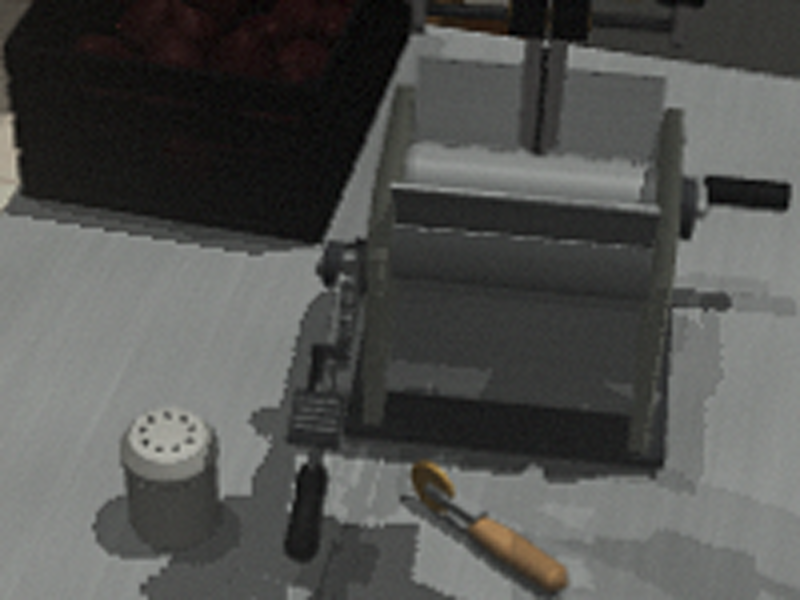

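The final view shows the lever at the bottom, with the grip at crop (307,512), and the plate sprung out at (318,418). Depth puts both within about 3 mm of the bottom-stop, pawl-in pose, and the dredger and ravioli wheel have not moved. I'm handing it in.

```bash
python3 -c "from cell import sign_off; print(sign_off())"
```

```text
the job is handed in; nothing more can be done
None
```

The gap lever is at its bottom stop with the pawl sprung back in behind the last tooth, and the job is handed in; sign-off returned no verdict, but depth from both cameras puts the plate and grip within about 3 mm of that pose.

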